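# Stow the van's tea drawer

### The job

Get the tea drawer ready for the drive. First, while the drawer is still open, press the raised cover board over its front compartment down until it lies level; then push the drawer home until it clicks in flush with the unit, without slamming it. Leave the kettle, the bowl and the pepper mill where they stand.

Things in the scene. Friction and masses are not known exactly. Their poses are not given: they have to be found in the camera images.
- unit: Wooden drawer unit fixed on the counter. Origin: centre of its underside (z = 0). Its x points into the unit (the closing direction), y left, z up. It stands sideways: its front faces roughly the robot's left (world +y). Carcass 220 (x) x 220 (y) x 118 mm high, front face at x = -110 mm; upper edge (lintel) of the drawer opening 106 mm above the counter.
- shelf_edge (a point): Middle of the lower front edge of the unit's rack shelf, 218 mm above the counter, 40 mm in front of the carcass (unit x = -150 mm). Shelf 260 x 220 x 14 mm, right over the drawer: an upright gripper cannot reach the closed drawer's front; tilt it, fingers pointing down and into the unit, hand leaning out.
- drawer (a joint): Opening of the drawer in m: 0 = fully home, front flush with the carcass; grows as it slides out along the unit's -x, to 0.17. Friction about 1.5 N. A sprung roller detent must be overcome in the last 14 mm (about 6 N); at 6 mm and less it snaps home.
- drawer_front (a point): Outside of the drawer's front board, middle of its width, 60 mm above the counter; moves with the drawer; axes as the unit's. The front is an upright flat board 192 mm wide (y), 15 mm thick, 14 to 100 mm above the counter; a finger notch 68 mm wide takes the top 22 mm of its middle. No handle.
- cover (a joint): Angle of the cover board in rad: 0 = lying level, grows as it is raised. Stiff friction hinge that stays where it is left; 1 to 2 N at the free edge moves it. Raised, it strikes the lintel and keeps the drawer from closing.
- cover_edge (a point): Middle of the upper free edge (right, -y side) of the cover board, which stands up; axes turn with the board. Thin plain plywood, 78 (along unit x) x 158 (y) x 6 mm, over the drawer's front compartment, 21 to 99 mm behind the front's outside. Level, this point is 90 mm above the counter, 60 mm behind the front's outside and 78 mm right of the middle.
- cover_hinge (a point): Middle of the cover board's hinge line, on the drawer's left (+y) wall: 80 mm left of the drawer's middle, 60 mm behind the front's outside, 84 mm above the counter. The line runs along the unit's x.
- kettle: Stainless kettle, loose, 160 mm wide, 178 mm high over its arched handle, spout along its +x to 120 mm; origin: centre of its underside. Not to be moved.
- bowl: Grey silicone bowl, loose, 130 mm wide, 60 mm high; origin: centre of its underside. Not to be moved.
- mill: Dark turned wooden pepper mill, loose, 60 mm wide, 168 mm high; origin: centre of its underside. Not to be moved.

How it is judged:
By the outcome, as a careful person would: the job done as asked, in the order asked, and still so for the second after the job is handed in, with the robot touching nothing.
It also fails if it takes over 43 s, if anything falls off the work surface, if the arm or the gripper's body presses on something with over 40 N, if the wrist force passes 120 N, or if a joint passes its speed limit or range.

### The arm

A 7-joint arm with a two-finger parallel gripper is mounted at the origin on the work surface. World frame = base frame: x ahead of the robot, y to its left, z up, the work surface at z = 0. Lengths are in m, angles in rad, forces in N, time in s.
With the tool pointing down it reaches from about 0.4 to 0.85 m from the base axis. Payload 10.4 kg.
Tool frame: the origin (TCP) lies between the finger pads; the fingertips stand 19 mm ahead of it and the grasp point (between the pads) is the TCP (manip.tips_ahead is the distance from the TCP to the fingertips, in m); z points along the fingers, y is the line along which they close (so a half turn about z gives the same grasp; the last joint's range is limited). The gripper opens to 85 mm and grips with 20 to 120 N. Pads are 22 mm wide; open, the fingers measure 114 mm over their backs; the gripper's body (76 mm by 85 mm) begins 54 mm behind the grasp point. The pads swing forward as they close: fully open they stand 13 mm farther back than shut.
Start: joints at [1.299, 0.332, -0.065, 1.46, 0.022, 1.35, -0.088], TCP at [0.154, -0.606, 0.25] pointing down, gripper open.
Joint ranges: [-2.6, 2.6], [-0.5, 2.12], [-1.47, 1.34], [0.16, 2.42], [-1.27, 4.41], [0.06, 2.06], [-2.6, 2.6]. Speed limits (rad/s): [2.22, 2.22, 2.79, 2.79, 3.14, 3.14, 3.14].

### API

Orientations are given as a unit quaternion [x, y, z, w].
In Python, from workcell import manip, viewer gives the robot as it stands.
- The arm moves only by the tool arm_command, never from a script. Its argument "series" is text: rows parted by semicolons, each of 5 numbers parted by spaces: the closure, from 0 (fully open) to 1 (shut), then the shift along the tool's x, y, z normalised to -1 to 1, where 1 is 0.4 m, then the turn about the tool's z normalised to -1 to 1, where 1 is 180 degrees. In form: jaw tx ty tz spin; .... A call has exactly 10 rows; each row shifts and turns the commanded pose from where the row before left it, along the tool's axes as they then stand; what a row does not reach is not made up. A row lasts 1/8 s, in which the tool goes at most 62.5 mm and 10.7 degrees, less where a joint would pass 70% of its speed; a pose out of reach is approached as far as the arm can. A call with a number of a shift or a turn outside -1 to 1 is refused whole. A call with a gripper value outside its range is refused whole. The fingers move at their own pace and stop on an object; "newtons" is the grip in N (left out, the last holds). Time passes only in rows, so rows that do not move let the fingers close, or fill a call up. It gives the time, the measured TCP pose, the force, the opening and the grip force at its end, in the units of the state.
- manip.get_obs(): the state, without advancing time (a new reading comes with each control period).
- viewer.camera(name): name is "scene" or "top" or "wrist"; returns a dict with "pixels" (480x640x3 uint8, red, green, blue), "intrinsics" (3x3 intrinsics, pixels), "D" ([k1, k2, p1, p2, k3] as OpenCV has them; the pictures are not rectified), "extrinsics" (4x4, takes a point from world to camera coordinates). Camera axes: x right, y up, looking along -z (the intrinsics and any distortion apply to the point x, -y, -z); pixel columns grow to the right and rows downward; lengths in m; the calibration is good to about 2 mm. A picture is of the moment at which its call begins. There is no depth.
- manip.hand_in(): hands the job in; it is judged then, once.
The state is a dict: "clock": time; "joint_pos": joint angles; "joint_velocities": joint speeds; "tau": joint torques, N m; "position": TCP position; "ee_rot": TCP orientation; "ft_force": force on the tool from outside, world axes, zero at the start; "torque": the same for the moment, N m; "grip_width": opening from 0.0 (shut) to 1.0 (fully open); "grasp_force": force on a finger pad.
Only numpy, scipy, OpenCV 4.12 (cv2) and the standard library are available. Lean on these libraries where they do the work, as an engineer would, in place of code of your own. Each camera call takes 0.05 s, during which the arm holds its last target. There are 200 camera calls.

## Working session

There is one attempt and no reset: what is moved stays moved. The work goes in short steps, Python scripts to look and compute and a tool call to move; the robot and the scene stay as the last step left them, time stands still between calls to the robot, and variables do not carry over. Pictures are saved under pics/ and viewed, at most 10 in all, crops included, and the job is handed in when it is done.

Besides the shell and the picture viewer there is one more tool, called after ">>>" as name(argument=value, ...) on one line, values as JSON. arm_command: Moves the arm, as the interface text tells. Scaled input: -1 to 1 covers 0.4 m each way for a shift and 180 degrees each way for a turn. Its arguments: {"type":"object","properties":{"series":{"type":"string"},"newtons":{"type":"number"}},"required":["series"]}

```bash
mkdir -p pics; ls; python3 - <<'E'
from workcell import manip, viewer
import cv2, numpy as np
np.set_printoptions(precision=4,suppress=True)
for n in ("scene","top"):
    c=viewer.camera(n); cv2.imwrite(f"pics/{n}0.png",c["pixels"][:,:,::-1])
    np.savez(f"{n}0.npz",**c)
    print(n,c["intrinsics"],c["D"],c["extrinsics"])
print(manip.get_obs())
E
```

```text
pics
scene [[528.6632   0.     321.5317]
 [  0.     528.6632 237.597 ]
 [  0.       0.       1.    ]] [-0.0266  0.      0.      0.      0.    ] [[ 0.9403 -0.3405  0.0021 -0.6099]
 [ 0.3219  0.8911  0.3199 -0.1609]
 [-0.1108 -0.3001  0.9475 -1.0023]
 [ 0.      0.      0.      1.    ]]
top [[446.4918   0.     309.9125]
 [  0.     446.4918 235.5187]
 [  0.       0.       1.    ]] [-0.0039  0.      0.      0.      0.    ] [[-0.0164 -0.9997 -0.0174 -0.091 ]
 [ 0.9925 -0.0184  0.1207 -0.6496]
 [-0.121  -0.0153  0.9925 -1.0092]
 [ 0.      0.      0.      1.    ]]
{'clock': 0.1, 'joint_pos': array([ 1.2994,  0.3328, -0.0647,  1.4608,  0.0216,  1.3499, -0.0885]), 'joint_velocities': array([-0.0004, -0.0014,  0.001 , -0.    ,  0.0004, -0.0016, -0.0009]), 'tau': array([  0.0012, -62.6748,   0.0493, -39.2428,   0.0164,   0.0071,
         0.    ]), 'position': array([ 0.1538, -0.6055,  0.2496]), 'ee_rot': array([ 0.9923,  0.1241, -0.0001, -0.0006]), 'ft_force': array([ 0.1043, -1.0018, -0.0981]), 'torque': array([-0.0334,  0.0063,  0.0126]), 'grasp_force': 0.0, 'grip_width': 0.9995563490916368}
```

View pics/scene0.png

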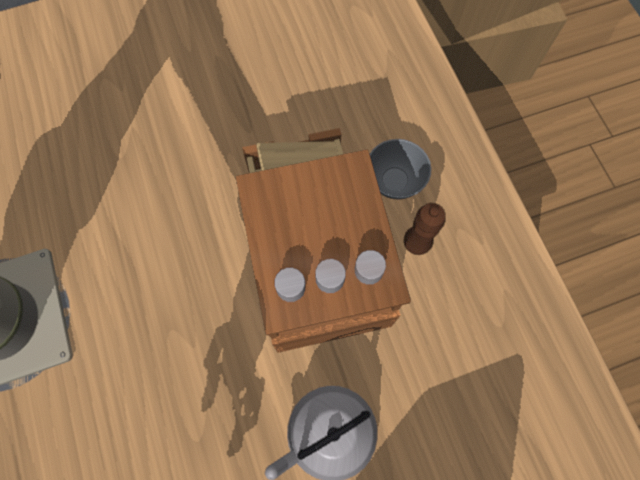

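View pics/top0.png

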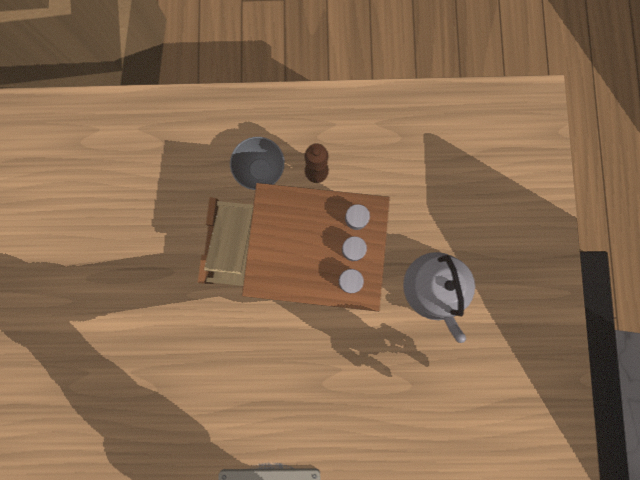

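The top view shows the unit (shelf corners at about (257,184), (389,196), (380,310), (243,296)). The drawer is open to the left, its front at column 205. The olive cover is raised, with its free edge near row 272. The bowl is at (258,163), the mill at (317,160) and the kettle at (440,285). The scene view shows the same layout, with the drawer towards the top. I'll enlarge both views around the drawer.

```bash
python3 - <<'E'
import cv2,numpy as np
a=cv2.imread("pics/top0.png")[175:315,185:315]; b=cv2.imread("pics/scene0.png")[120:200,230:360]
cv2.imwrite("pics/topc.png",cv2.resize(a,None,fx=4,fy=4,interpolation=cv2.INTER_CUBIC))
cv2.imwrite("pics/scenec.png",cv2.resize(b,None,fx=6,fy=6,interpolation=cv2.INTER_CUBIC))
E
```

```text
(no output)
```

View pics/topc.png

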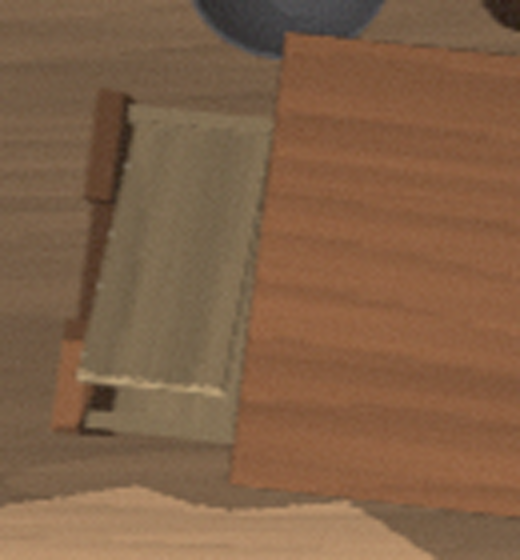

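View pics/scenec.png

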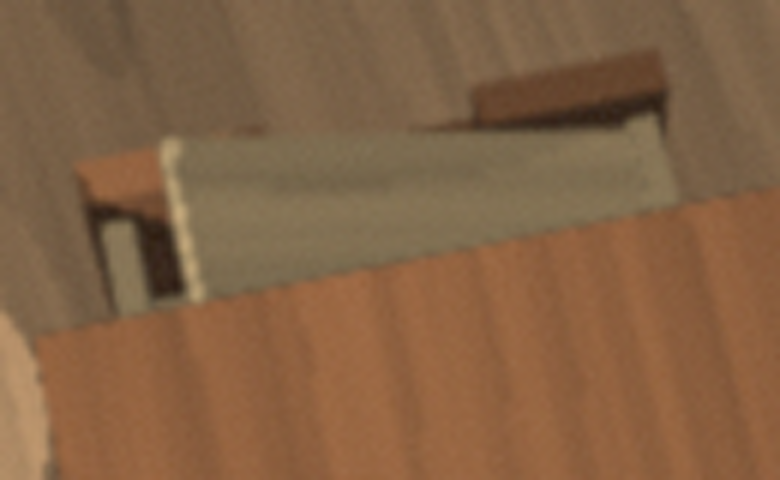

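```bash
cat > geo.py <<'E'
import cv2,numpy as np
np.set_printoptions(precision=4,suppress=True)
def ray(n,uv,c=None):
    c=c or np.load(f"{n}0.npz"); E=c["extrinsics"]
    p=cv2.undistortPoints(np.array([[uv]],float),c["intrinsics"],np.array(c["D"]))[0,0]
    d=E[:3,:3].T@np.array([p[0],-p[1],-1]); return -E[:3,:3].T@E[:3,3],d/np.linalg.norm(d)
def plane(n,uv,z):
    o,d=ray(n,uv); return o+d*(z-o[2])/d[2]
def tri(a,b):
    A=0;B=0
    for o,d in (ray("top",a),ray("scene",b)):
        P=np.eye(3)-np.outer(d,d); A=A+P; B=B+P@o
    p=np.linalg.solve(A,B); o,d=ray("top",a); r=p-o
    return p,np.linalg.norm(r-d*(r@d))
T=lambda u,v:(185+u/4-.375,175+v/4-.375)
S=lambda u,v:(230+u/6-.42,120+v/6-.42)
E
python3 - <<'E'
from geo import *
for n,t,s in (("front far",T(99,90),S(658,49)),("front near",T(63,340) if 0 else T(53,430),S(76,163)),("cover free front",T(78,375),S(166,140)),("shelf far front",T(286,32),(367,152)),("shelf near front",T(232,485),(236,176)),("shelf near back",(380,310),(268,335)),("shelf far back",(389,196),(409,302)),("wall far",T(130,105),S(655,116))):
    print(n,*tri(t,s))
for a in ((286,32),(232,485)): print("shelf z232",plane("top",T(*a),.232))
for a in ((389,196),(380,310)): print("shelf z232 b",plane("top",a,.232))
for a in ((99,90),(53,430)): print("front z100",plane("top",T(*a),.1))
# notch and near wall
for n,z,a in (("bowl",.06,(258,163)),("mill",.168,(317,152)),("kettle",.12,(440,285))): print(n,plane("top",a,z))
E
```

```text
front far [0.7299 0.1205 0.1002] 0.001301596215865924
front near [0.5407 0.1427 0.104 ] 0.0013760954451937065
cover free front [0.5682 0.12   0.141 ] 0.001704111363880378
shelf far front [ 0.7311 -0.0002  0.2158] 0.002586195631709306
shelf near front [0.5115 0.0233 0.2324] 0.0006512482019500858
shelf near back [ 0.4811 -0.2343  0.2293] 0.0006281698373930817
shelf far back [ 0.6958 -0.2592  0.2282] 0.0031090178106383693
wall far [0.7246 0.107  0.0825] 0.0014052998296868232
shelf z232 [ 0.7298 -0.0026  0.232 ]
shelf z232 [0.5122 0.0233 0.232 ]
shelf z232 b [ 0.6982 -0.2589  0.232 ]
shelf z232 b [ 0.4819 -0.2339  0.232 ]
front z100 [0.7313 0.1205 0.1   ]
front z100 [0.5422 0.1438 0.1   ]
bowl [0.8192 0.0165 0.06  ]
mill [ 0.8087 -0.1222  0.168 ]
kettle [ 0.527  -0.3782  0.12  ]
```

The top-view measurements agree with the given sizes: the opening is about 0.163 m and the cover is up about 19°. The rows can't command a tilt. At a reach limit, though, the arm only approaches the pose, and that may tilt the tool. I'll test this in free air: move up, with the arm's azimuth along the unit's closing direction.

>>> arm_command(series="1 -0.07 -0.018 -0.08 0; 1 -0.07 -0.018 -0.08 0; 1 -0.07 -0.018 -0.08 0; 1 -0.07 -0.018 -0.08 0; 1 -0.07 -0.018 -0.08 0; 1 -0.07 -0.018 -0.08 0; 1 -0.07 -0.018 -0.08 0; 1 -0.04 -0.01 -0.1 0; 1 0 0 -0.1 0; 1 0 0 -0.1 0", newtons=30)

```text
clock: 1.35
position: [-0.0645, -0.6022, 0.5839]
ee_rot: [0.992, 0.125, -0.0, 0.005]
ft_force: [-2.0, -1.9, -2.7]
grip_width: -0.003
grasp_force: 0.0
```

```bash
cat > st.py <<'E'
from workcell import manip
from geo import *
from scipy.spatial.transform import Rotation as R
o=manip.get_obs(); M=R.from_quat(o["ee_rot"]).as_matrix()
print("t",o["clock"],"q",o["joint_pos"],"\np",o["position"],"F",o["ft_force"],"w",o["grip_width"]);print(M)
E
python3 st.py
```

```text
t 1.35 q [ 1.4359  0.3952  0.3258  0.695  -0.1429  2.0566  0.3494] 
p [-0.0645 -0.6022  0.5839] F [-1.9693 -1.905  -2.6587] w -0.003491407948004955
[[ 0.9688  0.2477  0.0011]
 [ 0.2477 -0.9688 -0.0097]
 [-0.0013  0.0096 -1.    ]]
```

>>> arm_command(series="1 0 0 -0.08 0; 1 0 0 -0.08 0; 1 0 0 -0.08 0; 1 0 0 -0.08 0; 1 0 0 -0.08 0; 1 0 0 -0.08 0; 1 0 0 -0.08 0; 1 0 0 -0.08 0; 1 0 0 -0.08 0; 1 0 0 -0.08 0")

```text
clock: 2.6
position: [-0.0558, -0.5144, 0.7159]
ee_rot: [0.985, 0.123, -0.027, 0.119]
ft_force: [-0.1, -0.5, -0.2]
grip_width: 0.002
grasp_force: 0.0
```

```bash
python3 st.py
```

```text
t 2.6 q [ 1.1493  0.1692  0.614   0.6954 -0.1303  2.0579  0.3465] 
p [-0.0558 -0.5144  0.7159] F [-0.0535 -0.4542 -0.1912] w 0.001887092992792614
[[ 0.9683  0.2485 -0.0242]
 [ 0.2356 -0.9414 -0.2415]
 [-0.0828  0.2282 -0.9701]]
```

It tilts: the fingers now point 14° towards the unit's closing direction. I'll continue.

>>> arm_command(series="1 0 0 -0.1 0; 1 0 0 -0.1 0; 1 0 0 -0.1 0; 1 0 0 -0.1 0; 1 0 0 -0.1 0; 1 0 0 -0.1 0; 1 0 0 -0.1 0; 1 0 0 -0.1 0; 1 0 0 -0.1 0; 1 0 0 -0.1 0")

```text
clock: 3.85
position: [-0.0541, -0.4298, 0.8054]
ee_rot: [0.968, 0.121, -0.043, 0.214]
ft_force: [1.3, 0.3, 0.7]
grip_width: 0.002
grasp_force: 0.0
```

```bash
python3 st.py
```

```text
t 3.85 q [ 1.4652 -0.0105  0.0964  0.6546  0.0419  2.058   0.268 ] 
p [-0.0541 -0.4298  0.8054] F [1.2562 0.2981 0.6515] w 0.0024706958557330436
[[ 0.9668  0.2534 -0.0322]
 [ 0.2162 -0.8789 -0.4252]
 [-0.136   0.4041 -0.9045]]
```

>>> arm_command(series="1 0 0 -0.12 0; 1 0 0 -0.12 0; 1 0 0 -0.12 0; 1 0 0 -0.12 0; 1 0 0 -0.12 0; 1 0 0 -0.12 0; 1 0 0 -0.12 0; 1 0 0 -0.12 0; 1 0 0 -0.12 0; 1 0 0 -0.12 0")

```text
clock: 5.1
position: [-0.0481, -0.2668, 0.9035]
ee_rot: [0.93, 0.113, -0.069, 0.342]
ft_force: [0.4, 0.8, 0.6]
grip_width: -0.0
grasp_force: 0.0
```

```bash
python3 st.py
```

```text
t 5.1 q [ 1.8125 -0.262  -0.0977  0.631  -0.0729  2.0581  0.3205] 
p [-0.0481 -0.2668  0.9035] F [0.3608 0.7807 0.581 ] w -0.00014912497146413731
[[ 0.9652  0.2564 -0.051 ]
 [ 0.1624 -0.7409 -0.6517]
 [-0.2049  0.6208 -0.7568]]
```

```bash
cat > conv.py <<'E'
import sys
from workcell import manip
from geo import *
from scipy.spatial.transform import Rotation as R
# usage: conv.py spin_deg x y z : tool shift (norm) to TCP target, with spin first
o=manip.get_obs(); s,*t=map(float,sys.argv[1:])
M=R.from_quat(o["ee_rot"]).as_matrix()@R.from_euler("z",s,degrees=True).as_matrix()
w=np.array(t)-o["position"]; print(M); print("w",w,"norm",M.T@w/.4,"rows>=",np.linalg.norm(w)/.0625)
E
python3 conv.py 18.36 0.40 -0.10 0.60
```

```text
[[ 0.9969 -0.0607 -0.051 ]
 [-0.0792 -0.7543 -0.6517]
 [ 0.0011  0.6537 -0.7568]]
w [ 0.4481  0.1668 -0.3035] norm [ 1.0828 -0.8784  0.2453] rows>= 9.060386014186458
```

>>> arm_command(series="1 0 0 0 0.051; 1 0 0 0 0.051; 1 0.11 -0.09 0.025 0; 1 0.11 -0.09 0.025 0; 1 0.11 -0.09 0.025 0; 1 0.11 -0.09 0.025 0; 1 0.11 -0.09 0.025 0; 1 0.11 -0.09 0.025 0; 1 0.11 -0.09 0.025 0; 1 0.11 -0.09 0.025 0")

```text
clock: 6.35
position: [0.2331, -0.1598, 0.7084]
ee_rot: [0.945, -0.038, -0.008, 0.324]
ft_force: [0.3, -0.7, 1.2]
grip_width: -0.0
grasp_force: 0.0
```

```bash
python3 st.py
```

```text
t 6.35 q [ 1.087  -0.4706 -0.6319  1.2719  0.3542  1.9546 -0.9961] 
p [ 0.2331 -0.1598  0.7084] F [ 0.2982 -0.6833  1.2132] w -0.0003285045582564774
[[ 0.997  -0.0665 -0.0397]
 [-0.0769 -0.7874 -0.6117]
 [ 0.0094  0.6129 -0.7901]]
```

The tilt holds at about 38°. Next I'll go towards the cover through a safe waypoint.

```bash
python3 conv.py 0 0.50 0.10 0.40
```

```text
[[ 0.997  -0.0665 -0.0397]
 [-0.0769 -0.7874 -0.6117]
 [ 0.0094  0.6129 -0.7901]]
w [ 0.2669  0.2598 -0.3084] norm [ 0.6081 -1.0283  0.1853] rows>= 7.7374497109843885
```

>>> arm_command(series="1 0.061 -0.103 0.0185 0; 1 0.061 -0.103 0.0185 0; 1 0.061 -0.103 0.0185 0; 1 0.061 -0.103 0.0185 0; 1 0.061 -0.103 0.0185 0; 1 0.061 -0.103 0.0185 0; 1 0.061 -0.103 0.0185 0; 1 0.061 -0.103 0.0185 0; 1 0.061 -0.103 0.0185 0; 1 0.061 -0.103 0.0185 0")

```text
clock: 7.6
position: [0.4259, 0.0583, 0.4145]
ee_rot: [0.952, -0.029, 0.023, 0.305]
ft_force: [0.0, 0.2, -0.4]
grip_width: 0.003
grasp_force: 0.0
```

```bash
python3 st.py; python3 conv.py 0 0.575 0.086 0.20
```

```text
t 7.6 q [ 1.3398 -0.5    -1.4673  1.5929  0.1232  1.6452 -1.7281] 
p [0.4259 0.0583 0.4145] F [ 0.0012  0.2394 -0.4334] w 0.0030504864114049885
[[ 0.9973 -0.0694  0.0254]
 [-0.0417 -0.8125 -0.5814]
 [ 0.061   0.5788 -0.8132]]
[[ 0.9973 -0.0694  0.0254]
 [-0.0417 -0.8125 -0.5814]
 [ 0.061   0.5788 -0.8132]]
w [ 0.1491  0.0277 -0.2145] norm [ 0.3363 -0.3924  0.4053] rows>= 4.20316392974651
```

The shoulder joints ran to their limits after the overhead pass, leaving a bad elbow configuration. I'll retreat to -y at height to unwind it, then swing around at a larger radius.

```bash
python3 conv.py 0 0.12 -0.48 0.50
```

```text
[[ 0.9973 -0.0694  0.0254]
 [-0.0417 -0.8125 -0.5814]
 [ 0.061   0.5788 -0.8132]]
w [-0.3059 -0.5383  0.0855] norm [-0.6934  1.2703  0.5892] rows>= 10.000691863104887
```

>>> arm_command(series="1 -0.069 0.126 0.058 0; 1 -0.069 0.126 0.058 0; 1 -0.069 0.126 0.058 0; 1 -0.069 0.126 0.058 0; 1 -0.069 0.126 0.058 0; 1 -0.069 0.126 0.058 0; 1 -0.069 0.126 0.058 0; 1 -0.069 0.126 0.058 0; 1 -0.069 0.126 0.058 0; 1 -0.069 0.126 0.058 0")

```text
clock: 8.85
position: [0.1776, -0.4143, 0.4995]
ee_rot: [0.952, -0.033, 0.017, 0.304]
ft_force: [1.2, -0.6, 0.4]
grip_width: 0.0
grasp_force: 0.0
```

```bash
python3 st.py
```

```text
t 8.85 q [ 0.5954 -0.4705  0.0941  1.8202  0.508   1.3781 -0.9454] 
p [ 0.1776 -0.4143  0.4995] F [ 1.1818 -0.6137  0.3573] w 1.623066864520765e-05
[[ 0.9972 -0.0736  0.0121]
 [-0.053  -0.8134 -0.5793]
 [ 0.0525  0.5771 -0.815 ]]
```

```bash
python3 conv.py 0 0.42 -0.48 0.48; python3 - <<'E'
from workcell import manip
from scipy.spatial.transform import Rotation as R
M=R.from_quat(manip.get_obs()["ee_rot"]); print(M.inv().apply([[.18,.23,0],[.04,.40,-.02]])/.4)
E
```

```text
[[ 0.9972 -0.0736  0.0121]
 [-0.053  -0.8134 -0.5793]
 [ 0.0525  0.5771 -0.815 ]]
w [ 0.2424 -0.0657 -0.0195] norm [0.6104 0.0609 0.1424] rows>= 4.0301541527880325
[[ 0.41826485 -0.50081694 -0.32766127]
 [ 0.04408551 -0.8495778  -0.53737698]]
```

>>> arm_command(series="1 0.122 0.012 0.028 0; 1 0.122 0.012 0.028 0; 1 0.122 0.012 0.028 0; 1 0.122 0.012 0.028 0; 1 0.122 0.012 0.028 0; 1 0.084 -0.1 -0.065 0; 1 0.084 -0.1 -0.065 0; 1 0.084 -0.1 -0.065 0; 1 0.084 -0.1 -0.065 0; 1 0.084 -0.1 -0.065 0")

```text
clock: 10.1
position: [0.603, -0.2468, 0.4794]
ee_rot: [0.952, -0.033, 0.017, 0.304]
ft_force: [-0.1, -0.6, -0.1]
grip_width: 0.003
grasp_force: 0.0
```

```bash
python3 st.py;python3 conv.py 0 0.60 -0.10 0.48;
```

```text
t 10.1 q [ 0.1877  0.2657 -0.218   1.2011  0.678   1.6581 -1.594 ] 
p [ 0.603  -0.2468  0.4794] F [-0.0501 -0.6102 -0.0742] w 0.0028224912537873265
[[ 0.9972 -0.0734  0.0117]
 [-0.0531 -0.8133 -0.5794]
 [ 0.052   0.5771 -0.815 ]]
[[ 0.9972 -0.0734  0.0117]
 [-0.0531 -0.8133 -0.5794]
 [ 0.052   0.5771 -0.815 ]]
w [-0.003   0.1468  0.0006] norm [-0.0268 -0.2972 -0.2139] rows>= 2.3497482533916947
```

```bash
python3 conv.py -5.2 0.575 0.10 0.34
```

```text
[[ 0.9998  0.0173  0.0117]
 [ 0.0208 -0.8148 -0.5794]
 [-0.0005  0.5795 -0.815 ]]
w [-0.028   0.3468 -0.1394] norm [-0.0517 -0.9097 -0.2191] rows>= 5.997656902835422
```

>>> arm_command(series="1 0 0 0 -0.029; 1 -0.0065 -0.114 -0.0274 0; 1 -0.0065 -0.114 -0.0274 0; 1 -0.0065 -0.114 -0.0274 0; 1 -0.0065 -0.114 -0.0274 0; 1 -0.0065 -0.114 -0.0274 0; 1 -0.0065 -0.114 -0.0274 0; 1 -0.0065 -0.114 -0.0274 0; 1 -0.0065 -0.114 -0.0274 0; 1 0 0 0 0")

```text
clock: 11.35
position: [0.5728, 0.1032, 0.3374]
ee_rot: [0.953, 0.014, 0.002, 0.304]
ft_force: [1.5, -0.4, -0.1]
grip_width: -0.0
grasp_force: 0.0
```

```bash
python3 st.py;python3 conv.py 0 0.575 0.086 0.18; python3 - <<'E'
from workcell import viewer
import cv2
c=viewer.camera("top"); cv2.imwrite("pics/top1.png",c["pixels"][100:400,100:500,::-1])
E
```

```text
t 11.35 q [-0.2245  0.3841 -0.4309  1.3615  0.6595  1.7949 -2.1699] 
p [0.5728 0.1032 0.3374] F [ 1.5284 -0.3673 -0.0778] w -0.00045401344579013394
[[ 0.9996  0.0252  0.0124]
 [ 0.0277 -0.8152 -0.5785]
 [-0.0045  0.5786 -0.8156]]
[[ 0.9996  0.0252  0.0124]
 [ 0.0277 -0.8152 -0.5785]
 [-0.0045  0.5786 -0.8156]]
w [ 0.0022 -0.0172 -0.1574] norm [ 0.006  -0.1925  0.3459] rows>= 2.5339803543970425
```

View pics/top1.png

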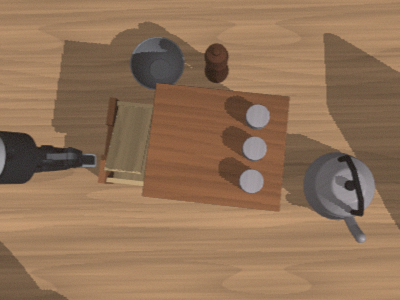

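The top view shows the gripper leaning out to the left of the drawer, above the near side. Its fingertips are near (90,160), and nothing has been disturbed. I'll descend.

>>> arm_command(series="1 0.001 -0.0321 0.0577 0; 1 0.001 -0.0321 0.0577 0; 1 0.001 -0.0321 0.0577 0; 1 0.001 -0.0321 0.0577 0; 1 0.001 -0.0321 0.0577 0; 1 0.001 -0.0321 0.0577 0; 1 0 0.0145 0.0204 0; 1 0 0.0145 0.0204 0; 1 0 0.0145 0.0204 0; 1 0 0 0 0")

```text
clock: 12.65
position: [0.5771, 0.0523, 0.1725]
ee_rot: [0.953, 0.009, 0.003, 0.304]
ft_force: [-0.5, -0.1, 0.1]
grip_width: -0.002
grasp_force: 0.0
```

```bash
python3 st.py
```

```text
t 12.65 q [-0.1563  0.4645 -0.4017  1.6089  0.701   1.4951 -2.2983] 
p [0.5771 0.0523 0.1725] F [-0.4693 -0.0869  0.1118] w -0.0022791012158565587
[[ 0.9998  0.0163  0.0109]
 [ 0.0196 -0.815  -0.5791]
 [-0.0005  0.5792 -0.8152]]
```

```bash
python3 conv.py 0 0.575 0.086 0.165; python3 conv.py 0 0.575 0.086 0.113
```

```text
[[ 0.9998  0.0163  0.0109]
 [ 0.0196 -0.815  -0.5791]
 [-0.0005  0.5792 -0.8152]]
w [-0.0021  0.0337 -0.0075] norm [-0.0036 -0.0796 -0.0336] rows>= 0.5534963909451183
[[ 0.9998  0.0163  0.0109]
 [ 0.0196 -0.815  -0.5791]
 [-0.0005  0.5792 -0.8152]]
w [-0.0021  0.0337 -0.0595] norm [-0.0035 -0.1549  0.0723] rows>= 1.0943249625218807
```

>>> arm_command(series="1 -0.0018 -0.04 -0.017 0; 1 -0.0018 -0.04 -0.017 0; 1 0 -0.0108 0.0151 0; 1 0 -0.0108 0.0151 0; 1 0 -0.0108 0.0151 0; 1 0 -0.0108 0.0151 0; 1 0 -0.0108 0.0151 0; 1 0 -0.0108 0.0151 0; 1 0 -0.0108 0.0151 0; 1 0 0 0 0")

```text
clock: 13.9
position: [0.5744, 0.0875, 0.1118]
ee_rot: [0.953, 0.011, 0.002, 0.304]
ft_force: [-0.7, -0.4, 0.3]
grip_width: -0.003
grasp_force: 0.0
```

```bash
python3 st.py
```

```text
t 13.9 q [-0.2114  0.5602 -0.4051  1.6151  0.7218  1.4499 -2.404 ] 
p [0.5744 0.0875 0.1118] F [-0.6908 -0.4228  0.2648] w -0.00297460610162461
[[ 0.9998  0.0188  0.0104]
 [ 0.0214 -0.815  -0.579 ]
 [-0.0024  0.5791 -0.8152]]
```

>>> arm_command(series="1 0 -0.0029 0.0041 0; 1 0 -0.0029 0.0041 0; 1 0 -0.0029 0.0041 0; 1 0 -0.0029 0.0041 0; 1 0 0 0 0; 1 0 0 0 0; 1 0 0 0 0; 1 0 0 0 0; 1 0 0 0 0; 1 0 0 0 0")

```text
clock: 15.15
position: [0.5749, 0.0879, 0.1077]
ee_rot: [0.952, 0.01, 0.004, 0.305]
ft_force: [-8.6, 1.6, 22.7]
grip_width: 0.001
grasp_force: 11.9
```

```bash
python3 st.py; python3 - <<'E'
from workcell import viewer
import cv2,numpy as np
a=viewer.camera("top")["pixels"][175:315,125:315,::-1]; b=viewer.camera("scene")["pixels"][80:220,200:390,::-1]
cv2.imwrite("pics/both2.png",cv2.resize(np.hstack([a,b]),None,fx=2,fy=2,interpolation=cv2.INTER_CUBIC))
E
```

```text
t 15.15 q [-0.2132  0.566  -0.4044  1.617   0.7266  1.4446 -2.4126] 
p [0.5749 0.0879 0.1077] F [-8.631   1.6395 22.7367] w 0.0011424861004426853
[[ 0.9998  0.0163  0.0126]
 [ 0.0206 -0.8141 -0.5804]
 [ 0.0008  0.5805 -0.8142]]
```

View pics/both2.png

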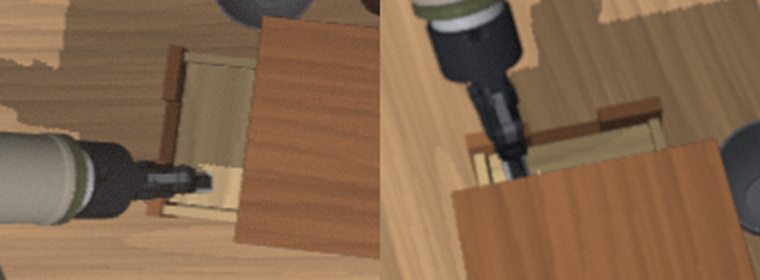

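The wrist carries 22.7 N and the left half shows the cover lying flush between the drawer walls, so the cover is down on its stop. The drawer has not moved. Now I'll lift off, with a small spin to see how much room the last joint has.

>>> arm_command(series="1 0 0.034 -0.048 0; 1 0 0.034 -0.048 0; 1 0 0.034 -0.048 -0.033; 1 0 0 0 0; 1 0 0 0 0; 1 0 0 0 0; 1 0 0 0 0; 1 0 0 0 0; 1 0 0 0 0; 1 0 0 0 0")

```text
clock: 16.5
position: [0.5747, 0.0877, 0.175]
ee_rot: [0.951, 0.06, -0.013, 0.304]
ft_force: [-0.2, 0.1, -0.4]
grip_width: 0.004
grasp_force: 0.0
```

```bash
python3 st.py; python3 conv.py 0 .642 .20 .16;  python3 - <<'E'
from workcell import viewer
import cv2,numpy as np
cc=viewer.camera("top"); a=cc["pixels"][175:315,125:315,::-1]; b=viewer.camera("scene")["pixels"][80:220,200:390,::-1]
cv2.imwrite("pics/both3.png",cv2.resize(np.hstack([a,b]),None,fx=2,fy=2,interpolation=cv2.INTER_CUBIC))
E
```

```text
t 16.5 q [-0.1923  0.4915 -0.4305  1.5704  0.6977  1.5393 -2.2346] 
p [0.5747 0.0877 0.175 ] F [-0.2499  0.0888 -0.3882] w 0.0036641431618960776
[[ 0.9925  0.1215  0.0111]
 [ 0.1055 -0.8086 -0.5788]
 [-0.0614  0.5757 -0.8154]]
[[ 0.9925  0.1215  0.0111]
 [ 0.1055 -0.8086 -0.5788]
 [-0.0614  0.5757 -0.8154]]
w [ 0.0673  0.1123 -0.015 ] norm [ 0.1988 -0.2281 -0.1301] rows>= 2.107763891512176
```

View pics/both3.png

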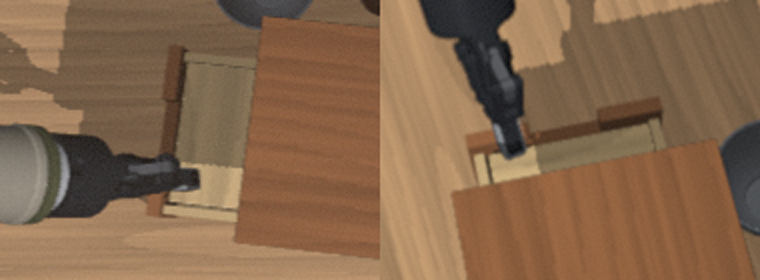

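The cover stays level and its top is flush with the drawer walls. Now out in front of the drawer and down.

>>> arm_command(series="1 0.05 -0.057 -0.0325 0; 1 0.05 -0.057 -0.0325 0; 1 0.05 -0.057 -0.0325 0; 1 0.05 -0.057 -0.0325 0; 1 0.003 -0.0278 0.0394 0; 1 0.003 -0.0278 0.0394 0; 1 0.003 -0.0278 0.0394 0; 1 0.003 -0.0278 0.0394 0; 1 0.003 -0.0278 0.0394 0; 1 0 0 0 0")

```text
clock: 17.85
position: [0.6417, 0.1994, 0.0613]
ee_rot: [0.951, 0.06, -0.015, 0.304]
ft_force: [0.1, -0.2, -0.1]
grip_width: 0.003
grasp_force: 0.0
```

```bash
python3 st.py; python3 conv.py 0 .639 .155 .0635;python3 conv.py 0 .6215 0.005 .0635
```

```text
t 17.85 q [-0.356   0.8384 -0.4034  1.2774  0.7613  1.5562 -2.3463] 
p [0.6417 0.1994 0.0613] F [ 0.1381 -0.167  -0.0778] w 0.0027300396932257364
[[ 0.9923  0.1232  0.009 ]
 [ 0.1055 -0.8077 -0.58  ]
 [-0.0642  0.5765 -0.8145]]
[[ 0.9923  0.1232  0.009 ]
 [ 0.1055 -0.8077 -0.58  ]
 [-0.0642  0.5765 -0.8145]]
w [-0.0027 -0.0444  0.0022] norm [-0.0187  0.0919  0.0599] rows>= 0.7125210941021375
[[ 0.9923  0.1232  0.009 ]
 [ 0.1055 -0.8077 -0.58  ]
 [-0.0642  0.5765 -0.8145]]
w [-0.0202 -0.1944  0.0022] norm [-0.1017  0.3894  0.2771] rows>= 3.1273066882886114
```

>>> arm_command(series="1 -0.0052 0.02 0.0142 0; 1 -0.0052 0.02 0.0142 0; 1 -0.0052 0.02 0.0142 0; 1 -0.0052 0.02 0.0142 0; 1 -0.0052 0.02 0.0142 0; 1 -0.0052 0.02 0.0142 0; 1 -0.0052 0.02 0.0142 0; 1 -0.0052 0.02 0.0142 0; 1 -0.0052 0.02 0.0142 0; 1 -0.0052 0.02 0.0142 0")

```text
clock: 19.1
position: [0.6321, 0.0996, 0.0643]
ee_rot: [0.951, 0.06, -0.013, 0.304]
ft_force: [-1.6, 1.7, -1.2]
grip_width: 0.003
grasp_force: 0.9
```

```bash
python3 st.py; python3 conv.py 0 .6215 0.01 .0635
```

```text
t 19.1 q [-0.2223  0.7251 -0.3902  1.4636  0.7791  1.4416 -2.2971] 
p [0.6321 0.0996 0.0643] F [-1.6351  1.667  -1.2009] w 0.002798700215516583
[[ 0.9925  0.1217  0.011 ]
 [ 0.1055 -0.8086 -0.5788]
 [-0.0616  0.5756 -0.8154]]
[[ 0.9925  0.1217  0.011 ]
 [ 0.1055 -0.8086 -0.5788]
 [-0.0616  0.5756 -0.8154]]
w [-0.0106 -0.0896 -0.0008] norm [-0.0498  0.1768  0.1309] rows>= 1.443557743550741
```

>>> arm_command(series="1 -0.005 0.018 0.0133 0; 1 -0.005 0.018 0.0133 0; 1 -0.005 0.018 0.0133 0; 1 -0.005 0.018 0.0133 0; 1 -0.005 0.018 0.0133 0; 1 -0.005 0.018 0.0133 0; 1 -0.005 0.018 0.0133 0; 1 -0.005 0.018 0.0133 0; 1 -0.005 0.018 0.0133 0; 1 -0.003 0.01 0.008 0")

```text
clock: 20.35
position: [0.6221, 0.0121, 0.0636]
ee_rot: [0.951, 0.059, -0.013, 0.304]
ft_force: [-0.9, 2.2, 0.7]
grip_width: 0.005
grasp_force: 0.8
```

```bash
python3 st.py; python3 - <<'E'
from workcell import viewer
import cv2,numpy as np
a=viewer.camera("top")["pixels"][150:350,125:415,::-1]; b=viewer.camera("scene")["pixels"][80:280,180:410,::-1]
cv2.imwrite("pics/both4.png",cv2.resize(np.hstack([a,b]),None,fx=1.5,fy=1.5,interpolation=cv2.INTER_CUBIC))
E
```

```text
t 20.35 q [-0.108   0.6473 -0.3672  1.5901  0.8022  1.3424 -2.2369] 
p [0.6221 0.0121 0.0636] F [-0.8838  2.1791  0.7429] w 0.005023433018316779
[[ 0.9926  0.1211  0.0109]
 [ 0.105  -0.8084 -0.5792]
 [-0.0613  0.576  -0.8151]]
```

View pics/both4.png

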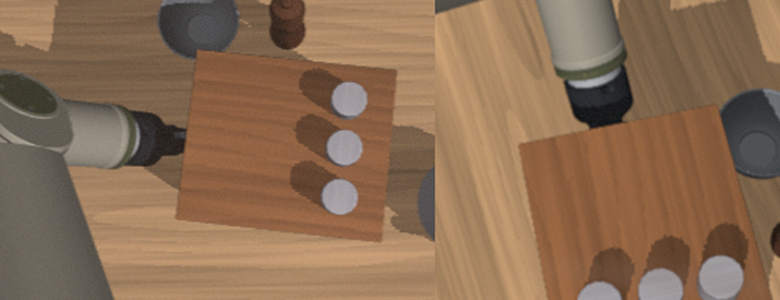

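The drawer front is under the shelf and the hand leans well clear of the shelf edge. Now slowly through the detent.

>>> arm_command(series="1 -0.001 0.0036 0.0026 0; 1 -0.001 0.0036 0.0026 0; 1 -0.001 0.0036 0.0026 0; 1 -0.001 0.0036 0.0026 0; 1 -0.001 0.0036 0.0026 0; 1 -0.001 0.0036 0.0026 0; 1 -0.001 0.0036 0.0026 0; 1 -0.001 0.0036 0.0026 0; 1 0 0 0 0; 1 0 0 0 0")

```text
clock: 21.7
position: [0.6208, 0.0015, 0.0635]
ee_rot: [0.951, 0.061, -0.012, 0.302]
ft_force: [-0.6, 10.0, 1.1]
grip_width: 0.003
grasp_force: 4.9
```

```bash
python3 st.py
```

```text
t 21.7 q [-0.0912  0.636  -0.3656  1.6065  0.8047  1.3253 -2.2254] 
p [0.6208 0.0015 0.0635] F [-0.6034 10.0051  1.0621] w 0.002613867344072743
[[ 0.9923  0.1234  0.0136]
 [ 0.1087 -0.8104 -0.5757]
 [-0.06    0.5728 -0.8175]]
```

>>> arm_command(series="1 -0.0008 0.003 0.0022 0; 1 -0.0008 0.003 0.0022 0; 1 -0.0008 0.003 0.0022 0; 1 -0.0008 0.003 0.0022 0; 1 0 0 0 0; 1 0 0 0 0; 1 0 0 0 0; 1 0 0 0 0; 1 0 0 0 0; 1 0 0 0 0")

```text
clock: 22.95
position: [0.6197, -0.0077, 0.0635]
ee_rot: [0.951, 0.06, -0.013, 0.304]
ft_force: [-0.7, 2.7, 0.7]
grip_width: -0.002
grasp_force: 1.4
```

```bash
python3 st.py
```

```text
t 22.95 q [-0.082   0.6319 -0.3608  1.6143  0.808   1.32   -2.2203] 
p [ 0.6197 -0.0077  0.0635] F [-0.6507  2.6696  0.7278] w -0.0022155190279533558
[[ 0.9925  0.1215  0.0108]
 [ 0.1053 -0.8085 -0.579 ]
 [-0.0616  0.5758 -0.8152]]
```

>>> arm_command(series="1 -0.0008 0.003 0.0022 0; 1 -0.0008 0.003 0.0022 0; 1 -0.0008 0.003 0.0022 0; 1 0 0 0 0; 1 0 0 0 0; 1 0 0 0 0; 1 0 0 0 0; 1 0 0 0 0; 1 0 0 0 0; 1 0 0 0 0")

```text
clock: 24.2
position: [0.6194, -0.0114, 0.0635]
ee_rot: [0.951, 0.06, -0.013, 0.303]
ft_force: [-0.5, 4.9, 1.3]
grip_width: -0.002
grasp_force: 2.4
```

```bash
python3 st.py
```

```text
t 24.2 q [-0.0765  0.6284 -0.36    1.6191  0.809   1.3145 -2.2164] 
p [ 0.6194 -0.0114  0.0635] F [-0.5404  4.8972  1.2938] w -0.0022073216653014155
[[ 0.9925  0.122   0.0117]
 [ 0.1062 -0.8091 -0.5781]
 [-0.061   0.5749 -0.8159]]
```

>>> arm_command(series="1 -0.0008 0.003 0.0022 0; 1 -0.0008 0.003 0.0022 0; 1 -0.0008 0.003 0.0022 0; 1 0 0 0 0; 1 0 0 0 0; 1 0 0 0 0; 1 0 0 0 0; 1 0 0 0 0; 1 0 0 0 0; 1 0 0 0 0")

```text
clock: 25.45
position: [0.6193, -0.012, 0.0635]
ee_rot: [0.952, 0.062, -0.012, 0.301]
ft_force: [-2.7, 14.8, 4.2]
grip_width: 0.0
grasp_force: 7.8
```

```bash
python3 st.py
```

```text
t 25.45 q [-0.0723  0.6246 -0.3618  1.6233  0.8084  1.3081 -2.2125] 
p [ 0.6193 -0.012   0.0635] F [-2.7315 14.7683  4.1964] w 0.00034481096790002936
[[ 0.9921  0.1244  0.0148]
 [ 0.1103 -0.8113 -0.5742]
 [-0.0594  0.5713 -0.8186]]
```

It has stalled at y = -0.012 under 15 N, well above detent plus friction, so the drawer is on its stop. I'll back off and look.

>>> arm_command(series="1 0.005 -0.02 -0.0146 0; 1 0.013 -0.05 -0.0365 0; 1 0.013 -0.05 -0.0365 0; 1 0.013 -0.05 -0.0365 0; 1 0.013 -0.05 -0.0365 0; 1 0.013 -0.05 -0.0365 0; 1 0.013 -0.05 -0.0365 0; 1 0 0 0 0; 1 0 0 0 0; 1 0 0 0 0")

```text
clock: 26.7
position: [0.6353, 0.1435, 0.064]
ee_rot: [0.951, 0.059, -0.013, 0.304]
ft_force: [0.4, -1.3, -0.4]
grip_width: 0.003
grasp_force: 0.0
```

```bash
python3 st.py; python3 - <<'E'
from workcell import viewer
import cv2,numpy as np
f=lambda n:viewer.camera(n)["pixels"][:,:,::-1]
t,s,w=f("top"),f("scene"),f("wrist")
cv2.imwrite("pics/both5.png",np.hstack([cv2.resize(w,(480,360)),np.vstack([cv2.resize(t[130:350,125:485],(295,180)),cv2.resize(s[80:480,180:460],(295,180))])]))
E
```

```text
t 26.7 q [-0.2802  0.7693 -0.399   1.3911  0.7703  1.4919 -2.3251] 
p [0.6353 0.1435 0.064 ] F [ 0.4357 -1.262  -0.4416] w 0.0028156577940563047
[[ 0.9926  0.1206  0.0105]
 [ 0.1043 -0.8083 -0.5795]
 [-0.0614  0.5764 -0.8149]]
```

View pics/both5.png

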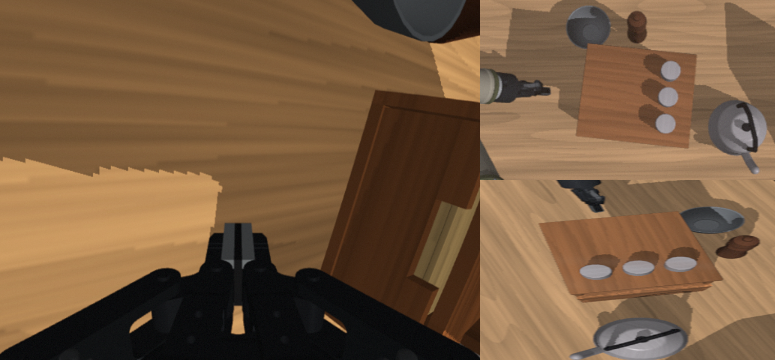

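The wrist view shows the drawer front flush inside the carcass frame, with the level cover visible through the notch at (445,245). The robot is clear, and the kettle, bowl and mill stand as before.

```bash
python3 -c "
from workcell import manip
print(manip.hand_in())"
```

```text
the job is handed in; nothing more can be done
None
```

The cover is pressed level and the drawer is pushed home gently onto its stop, flush with the unit. The kettle, bowl and mill look undisturbed in the pictures, and I handed the job in at about 27 s of the 43 s allowed.

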